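Set up the sample warmer on a dry-goods counter

ROBOT

A 6-joint arm with a two-finger parallel gripper is mounted at the origin on the work surface. World frame = base frame: x ahead of the robot, y to its left, z up, the work surface at z = 0. Lengths are in m, angles in rad, forces in N, time in s.
With the tool pointing down it reaches from about 0.35 to 0.975 m from the base axis. Payload 4.9 kg.
Tool frame: the origin (TCP) lies at the very end of the fingers, on their centre line; the grasp point (between the pads) lies 19 mm behind it; x points along the fingers, z is the direction in which the jaws open and shut, and the axes are right-handed (so a half turn about x gives the same grasp; the last joint's range is limited). The gripper opens to 85 mm and grips with 20 to 120 N. Pads are 22 mm wide; open, the fingers measure 114 mm over their backs; the gripper's body (76 mm by 85 mm) begins 54 mm behind the grasp point. The pads swing forward as they close: fully open they stand 13 mm farther back than shut.
Start: joints at [-1.246, 0.053, 1.613, -0, 1.476, -0.119], TCP at [0.268, -0.564, 0.231] pointing down, gripper open.
Joint ranges: [-3.01, 3.01], [-1.01, 2.22], [0.06, 2.58], [-1.02, 4.17], [0.09, 2.62], [-3.14, 3.14]. Speed limits (rad/s): [2.57, 2.57, 3.14, 3.14, 3.14, 3.14].

INTERFACE

Orientations are given as a unit quaternion [w, x, y, z].
In Python, from plant import manip, viewer gives the robot as it stands.
- The arm moves only by the shell command python3 -m inch 'ROWS'. ROWS is JSON, a list of rows, each an object with "fingers": the opening, from -1 (shut) to 1 (fully open), so that 0 is half open; "delta_pos": the shift along the tool's x, y, z in cm, a list of three; "twist": the turn, a rotation vector about the tool's x, y, z in degrees, a list of three. A call has 1 to 5 rows; each row shifts and turns the commanded pose from where the row before left it, along the tool's axes as they then stand; what a row does not reach is not made up. A row lasts 1/8 s, in which the tool goes at most 62.5 mm and 10.7 degrees, less where a joint would pass 70% of its speed; a pose out of reach is approached as far as the arm can. A call is refused whole if a number of a shift passes 6.25 or a number of a turn 10.7, either way. A call with a gripper value outside its range is refused whole. The fingers move at their own pace and stop on an object; the grip force is fixed at half the most. Time passes only in rows, so rows that do not move let the fingers close. It gives the time, the measured TCP pose, the force and the opening at its end, in the units of the state.
- manip.state(): the state, without advancing time (a new reading comes with each control period).
- viewer.grab_frame(name): name is "side" or "top" or "wrist"; returns a dict with "pixels" (400x640x3 uint8, blue, green, red), "range_z" (400x640 float32, m along the optical axis (not along the pixel's ray), 0 where there is no reading), "K" (3x3 intrinsics, pixels), "pose" (4x4, takes a point from camera to world coordinates). Camera axes: x right, y down, z forward; pixel columns grow to the right and rows downward; lengths in m; the calibration is good to about 2 mm. A picture is of the moment at which its call begins.
- manip.job_done(): hands the job in, once; it reports no verdict.
The state is a dict: "time": time; "joint_pos": joint angles; "joint_vel": joint speeds; "joint_efforts": joint torques, N m; "tool_pos": TCP position; "tool_rot": TCP orientation; "contact_force": force on the tool from outside, world axes, zero at the start; "ft_torque": the same for the moment, N m; "gripper_width": opening from 0.0 (shut) to 1.0 (fully open).
Only numpy, scipy, OpenCV 4.12 (cv2) and the standard library are available. Lean on these libraries where they do the work, as an engineer would, in place of code of your own. Each camera call takes 0.05 s, during which the arm holds its last target.

TASK

Get the two-disc sample warmer ready: first take the empty steel cup off it and stand the cup upright in the wooden tray. Then stand the tall canister wholly on the large dark disc and the short canister wholly on the small dark disc, and last of all turn the guarded thermostat dial clockwise until its white pointer points at the raised rib on the guard collar. Keep the cup and canisters upright all the way, set them down gently rather than dropping them, and leave the other things on the counter where they are.

Things in the scene. Friction and masses are not known exactly. Their poses are not given: they have to be found in the camera images.
- warmer: Fixed white box-shaped warmer, 150 (x) x 400 (y) mm, deck 60 mm above the counter. Origin: centre of its underside. Two round dark discs lie on its deck at local y = -135 and y = -5 mm (x = 0; which of the two is where changes), and a dial in a steel guard collar at local y = +138 mm, x = 0. The collar stands 34 mm above the deck, inside radius 45, outside radius 52 mm.
- disc_large: Large dark steel disc on the warmer's deck, radius 55 mm, 4 mm thick, fixed. Origin: centre of its underside (its top is 4 mm higher, 64 mm above the counter).
- disc_small: Small dark steel disc on the warmer's deck, radius 40 mm, 4 mm thick, fixed. Origin: centre of its underside (its top is 4 mm higher, 64 mm above the counter).
- canister_tall: Tall closed cylindrical metal canister with a dark lid and a small black lid knob: body radius 32 mm with straight sides up to 122 mm, lid radius 30 mm up to 132 mm, sloping to 136 mm, knob radius 9 mm up to 150 mm. About 0.5 kg. Origin: centre of its underside; z up along its axis. It stands on the counter, to the left in front of the warmer.
- canister_short: Short closed cylindrical metal canister of the same make: body radius 25 mm with straight sides up to 72 mm, lid radius 23 mm up to 82 mm, sloping to 86 mm, knob radius 9 mm up to 100 mm. About 0.3 kg. Origin: centre of its underside; z up. It stands on the counter, to the left in front of the warmer; the two canisters may swap places.
- cup: Open straight-sided steel cup, radius 30 mm, 85 mm tall, wall 4 mm, about 0.18 kg. Origin: centre of its underside; z up. It starts on the disc at the end of the warmer away from the dial.
- tray: Fixed shallow square wooden tray, 150 x 150 mm outside, rim 16 mm high, wall and floor 6 mm thick (floor 6 mm above the counter). Origin: centre of its underside.
- dial (a joint): Angle of the thermostat dial, rad: 0 with the white pointer towards the warmer's own -x side (the side facing the robot), growing clockwise seen from above; stops at 0 and 2.2. The pointer meets the rib at 1.57. It stays where it is left (friction torque about 0.08 N m).
- dial_grip (a point): Point on the dial's upright axis at a good gripping height, 28 mm above the deck, it turns with the dial. The dial is black: a round base (radius 30, 10 mm high) and on it an upright bar 56 mm long, 16 mm thick, its top 40 mm above the deck; the bar lies along this point's own x axis and the white pointer is on the -x half of its top. The collar leaves about 37 mm beside each face of the bar.
- dial_mark (a point): Top of the raised steel rib on the collar, 48.5 mm from the dial's axis on the warmer's +y side.
- bowl: White bowl, radius 60 mm, 50 mm high, standing right of the warmer; to be left alone. Origin: centre of its underside.
- nut_jar: Jar with a lid, radius 35 mm, 130 mm high, beyond the warmer; to be left alone. Origin: centre of its underside.
- scoop: Spoon about 200 mm long lying left of the canisters; to be left alone. Origin: under its middle.
- snack_carton: Small open cardboard carton of snacks, 150 x 120 mm, 90 mm high, left of the warmer; to be left alone. Origin: centre of its underside.
Mind the look-alikes: they are no part of the job. What is shaped like the cup but green is not meant.

How it is judged:
On the way, in this order (a step that is already met when the one before it is completed fails the run):
1. the cup stands upright in the tray, let go (x of cup in the frame of tray between -0.04 and 0.04 m and y of cup in the frame of tray between -0.04 and 0.04 m and z of cup in the frame of tray between 0.002 and 0.011 m and angle between cup's own z axis and vertical below 0.1 rad and contact force between the fingers and cup below 0.5 N), for 0.2 s.
2. the tall canister stands on the large disc and the short one on the small disc, both let go (horizontal distance between canister_tall and disc_large below 0.024 m and z of canister_tall in the frame of disc_large between 0 and 0.01 m and angle between each of canister_tall, canister_short's own z axis and vertical below 0.1 rad and contact force between the fingers and canister_tall below 0.5 N and horizontal distance between canister_short and disc_small below 0.016 m and z of canister_short in the frame of disc_small between 0 and 0.01 m and contact force between the fingers and canister_short below 0.5 N), for 0.2 s.
3. the dial's pointer is at the rib (value of joint dial between 1.371 and 1.771 rad), for 0.2 s.
At the end, for the whole second after the job is handed in: Cup upright (within 0.1 rad) on the tray floor, inside the rim; tall canister upright on the large disc, within 24 mm of its centre; short one upright on the small disc, within 16 mm; dial within 0.2 rad of the rib (1.57); all let go and at rest (all of step 1 and all of step 2 and all of step 3 and linear speed of each of canister_tall, canister_short, cup below 0.02 m/s); the robot touches nothing.
It fails at once if the cup or a canister is tipped more than 0.5 rad (angle between any of canister_tall, canister_short, cup's own z axis and vertical above 0.5 rad).
It fails at once if the cup or a canister is dropped or flung (moves faster than 0.45 m/s, a fall of about 10 mm, with no finger on it) ((linear speed of canister_tall above 0.45 m/s and contact force between the fingers and canister_tall below 0.05 N) or (linear speed of canister_short above 0.45 m/s and contact force between the fingers and canister_short below 0.05 N) or (linear speed of cup above 0.45 m/s and contact force between the fingers and cup below 0.05 N)).
It fails at once if a bystander is moved more than 30 mm (distance of any of bowl, nut_jar, scoop, snack_carton from where it was at the start of the episode above 0.03 m).
It also fails if it takes over 72 s, if anything falls off the work surface, if the arm or the gripper's body presses on something with over 40 N, if the wrist force passes 120 N, or if a joint passes its speed limit or range.

## Working session

There is one attempt and no reset: what is moved stays moved. The work goes in short steps, Python scripts to look and compute and a shell command to move; the robot and the scene stay as the last step left them, time stands still between calls to the robot, and variables do not carry over. Pictures are saved under pics/ and viewed, and the job is handed in when it is done.

```bash
ls; mkdir -p pics
python3 - <<'E'
from plant import manip, viewer
import cv2,numpy as np
for n in ["side","top","wrist"]:
    f=viewer.grab_frame(n); cv2.imwrite(f"pics/{n}0.png",f["pixels"]); np.savez(f"/tmp/{n}0.npz",**{k:f[k] for k in f})
    print(n,np.round(f["K"],1).tolist(),np.round(f["pose"],3).tolist())
s=manip.state(); print(s)
E
```

```text
pics
side [[425.0, 0.0, 323.6], [0.0, 425.0, 204.0], [0.0, 0.0, 1.0]] [[-0.824, -0.326, 0.464, -0.007], [-0.567, 0.484, -0.666, 0.868], [-0.007, -0.812, -0.583, 0.833], [0.0, 0.0, 0.0, 1.0]]
top [[370.5, 0.0, 320.8], [0.0, 370.5, 196.4], [0.0, 0.0, 1.0]] [[-0.025, -0.991, 0.132, 0.406], [-1.0, 0.025, -0.005, 0.019], [0.001, -0.133, -0.991, 1.403], [0.0, 0.0, 0.0, 1.0]]
wrist [[359.2, 0.0, 316.3], [0.0, 359.2, 198.1], [0.0, 0.0, 1.0]] [[0.429, -0.858, -0.282, 0.339], [-0.903, -0.408, -0.131, -0.53], [-0.002, 0.311, -0.95, 0.373], [0.0, 0.0, 0.0, 1.0]]
{'time': 0.15, 'joint_pos': array([-1.24598104e+00,  5.32503939e-02,  1.61399051e+00,  1.55933205e-05,
        1.47599412e+00, -1.18983860e-01]), 'joint_vel': array([ 0.00120944, -0.00095825, -0.00410242,  0.00177458,  0.00190375,
        0.00171198]), 'joint_efforts': array([ 3.34564320e-04, -3.94241774e+01, -3.70722127e+01, -5.07947459e-05,
        4.68242535e-03,  7.18208746e-07]), 'tool_pos': array([ 0.26821467, -0.56398082,  0.2303103 ]), 'tool_rot': array([ 0.59733446,  0.37806988,  0.59822874, -0.37732889]), 'contact_force': array([-0.0036843 ,  0.18223376,  1.00842819]), 'ft_torque': array([-0.02413885, -0.03363302,  0.01044788]), 'gripper_width': 1.0010046463319413}
```

View pics/top0.png

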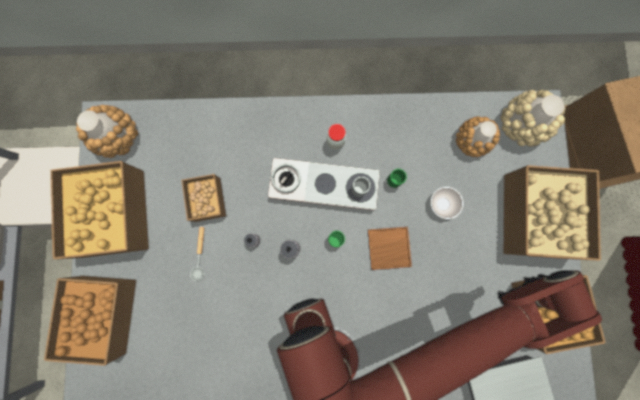

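View pics/side0.png

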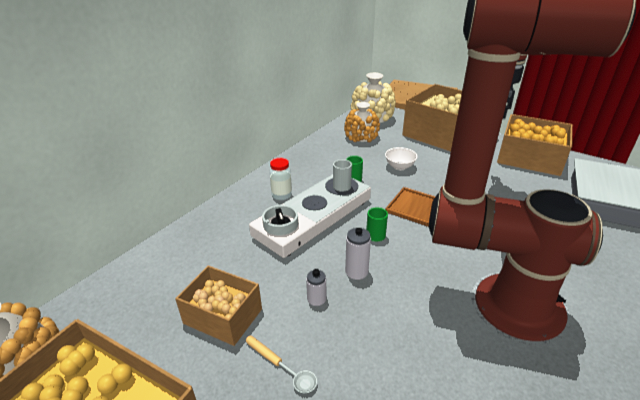

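The top view shows the grey steel cup at (360,187) on the disc at the end away from the dial. Two green cups at (397,178) and (336,240) are look-alikes. The canisters are at (251,240) and (289,247), the tray at (389,248), and the dial at (287,179). I'll enlarge a crop to confirm which is which.

Run:
```python
import cv2,numpy as np
t=np.load("/tmp/top0.npz")["pixels"]; c=t[130:290,220:440]; cv2.imwrite("pics/topcrop.png",cv2.resize(c,None,fx=3.6,fy=3.6,interpolation=cv2.INTER_CUBIC))
t=np.load("/tmp/side0.npz")["pixels"]; c=t[145:315,235:455]; cv2.imwrite("pics/sidecrop.png",cv2.resize(c,None,fx=3.5,fy=3.5,interpolation=cv2.INTER_CUBIC))
```

```text
(no output)
```

View pics/topcrop.png

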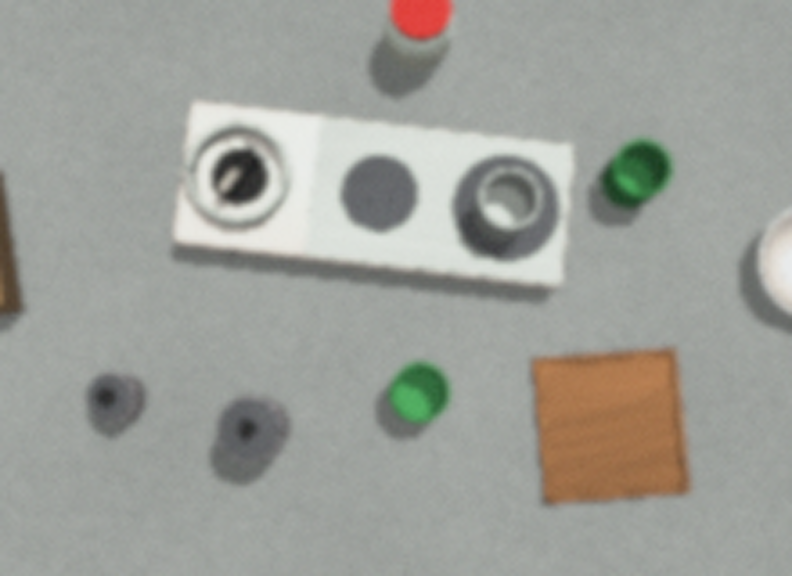

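View pics/sidecrop.png

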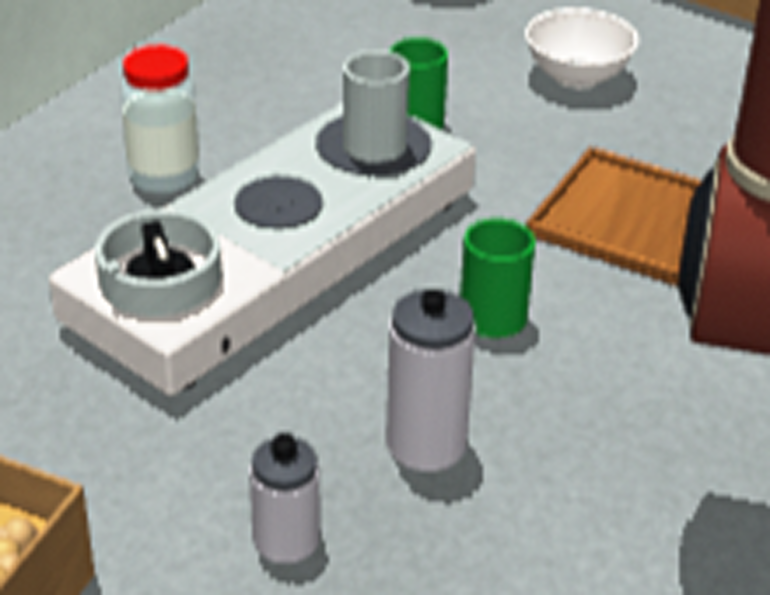

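The crops confirm it: the grey steel cup sits on the large disc at the right, the small disc is in the middle, and both green cups are decoys. Next I measure positions.

```bash
cat > h.py <<'E'
import numpy as np,cv2
def ray(f,u,v,z):
    K,P=f["K"],f["pose"]; d=P[:3,:3]@np.array([(u-K[0,2])/K[0,0],(v-K[1,2])/K[1,1],1]); o=P[:3,3]
    return o+d*(z-o[2])/d[2]
def cloud(f):
    K,P=f["K"],f["pose"]; Z=f["range_z"]; v,u=np.indices(Z.shape)
    p=np.stack([(u-K[0,2])/K[0,0]*Z,(v-K[1,2])/K[1,1]*Z,Z],-1)@P[:3,:3].T+P[:3,3]
    p[Z<=0]=np.nan
    return p
def fitc(p,r=None):
    from scipy.optimize import least_squares
    c0=p[:,:2].mean(0)
    g=lambda c:np.hypot(p[:,0]-c[0],p[:,1]-c[1])-(c[2] if r is None else r)
    s=least_squares(g,list(c0)+([.03] if r is None else []),loss='soft_l1',f_scale=.002); return s.x,np.sqrt(np.mean(s.fun**2)) if 0 else np.std(g(s.x))
E
python3 - <<'E'
from h import *
f=np.load("/tmp/top0.npz"); s=np.load("/tmp/side0.npz")
def T(x,y,z): return ray(f,(x+.5)/3.6-.5+220,(y+.5)/3.6-.5+130,z)
def S(x,y,z): return ray(s,(x+.5)/3.5-.5+235,(y+.5)/3.5-.5+145,z)
for n,x,y,z in [("wTL",191,101,.06),("wTR",573,144,.06),("wBR",561,286,.06),("wBL",174,243,.06),("small",379,193,.064),("large",507,208,.064),("cup",508,197,.149),("short",105,397,.1),("tall",246,429,.15),("t1",533,357,.016),("t2",674,350,.016),("t3",688,490,.016),("t4",545,503,.016),("collar",238,177,.094),("g1",419,393,.085),("g2",637,173,.085)]:
    print(n,np.round(T(x,y,z),4))
print("side small",S(278,202,.064),"large",S(374,144,.064),"cup",S(376,67,.149),"short",S(284,441,.1),"tall",S(433,297,.15),"collar",S(159,240,.094))
for n,F in (("top",f),("side",s)):
    p=cloud(F).reshape(-1,3); 
    for nm,c,r,z0,z1 in [("cup",(.61,-.11),.06,.08,.147),("short",(.45,.21),.05,.01,.07),("tall",(.42,.1),.06,.02,.12)]:
        m=(np.hypot(p[:,0]-c[0],p[:,1]-c[1])<r)&(p[:,2]>z0)&(p[:,2]<z1); q=p[m]
        if len(q)>20: print(n,nm,len(q),fitc(q),fitc(q,{"cup":.03,"short":.025,"tall":.032}[nm]),q[:,2].max())
E
```

```text
wTL [0.7352 0.1873 0.06  ]
wTR [ 0.6803 -0.2041  0.06  ]
wBR [ 0.5344 -0.1853  0.06  ]
wBL [0.5881 0.2057 0.06  ]
small [ 0.6336 -0.0037  0.064 ]
large [ 0.6149 -0.1334  0.064 ]
cup [ 0.6123 -0.1251  0.149 ]
short [0.4336 0.268  0.1   ]
tall [0.3997 0.1273 0.15  ]
t1 [ 0.4654 -0.1596  0.016 ]
t2 [ 0.469  -0.3063  0.016 ]
t3 [ 0.3257 -0.3126  0.016 ]
t4 [ 0.3163 -0.1656  0.016 ]
collar [0.6482 0.1368 0.094 ]
g1 [ 0.4301 -0.0373  0.085 ]
g2 [ 0.6439 -0.2629  0.085 ]
side small [ 0.63404708 -0.00181826  0.064     ] large [ 0.61381726 -0.12895675  0.064     ] cup [ 0.61228393 -0.12720209  0.149     ] short [0.43425241 0.26892565 0.1       ] tall [0.3997846  0.12914207 0.15      ] collar [0.65922414 0.13124259 0.094     ]
top cup 123 (array([ 0.60995853, -0.12497392,  0.02776888]), np.float64(0.0010507660495940852)) (array([ 0.60992755, -0.12444848]), np.float64(0.0011303941041491093)) 0.1468681248849777
top short 28 (array([0.43465468, 0.26830413, 0.02370536]), np.float64(0.00036236571648412584)) (array([0.43431872, 0.26968994]), np.float64(0.0003890149763800763)) 0.06930375190491644
top tall 29 (array([0.39986883, 0.12695395, 0.0310856 ]), np.float64(0.00025171820913449136)) (array([0.39986492, 0.12801129]), np.float64(0.0003313185032449015)) 0.11949002621004712
side cup 416 (array([ 0.61172798, -0.12558121,  0.02798332]), np.float64(0.001998794738276465)) (array([ 0.61252131, -0.12694443]), np.float64(0.0022786558203704006)) 0.1469235628282226
side tall 231 (array([0.40231837, 0.1245501 , 0.03256228]), np.float64(0.0008943529342054564)) (array([0.40186114, 0.12531337]), np.float64(0.0009150779131337609)) 0.11984294713246846
```

```bash
cat >> h.py <<'E'
from scipy.spatial.transform import Rotation as R
def Rt(q): return R.from_quat(np.roll(q,-1)).as_matrix()
def to(target,jaw_deg=None):
    """print shift in tool cm and yaw twist (about tool x, deg) to bring the jaw axis to jaw_deg (world, mod 180)"""
    from plant import manip
    s=manip.state(); M=Rt(s["tool_rot"]); d=np.array(target)-s["tool_pos"]
    jz=M[:,2]; a=np.degrees(np.arctan2(jz[1],jz[0]))
    print("t%.2f"%s["time"],"pos",np.round(s["tool_pos"],4),"shift cm",np.round(M.T@d*100,2),"x",np.round(M[:,0],3),"jaw deg %.1f"%a,"q",np.round(s["joint_pos"],2),"w %.2f"%s["gripper_width"])
    if jaw_deg is not None:
        w=(jaw_deg-a+90)%180-90; print("yaw world",round(w,1),"=> tool x twist",round(-w,1),"or",round(-w+180*np.sign(w),1))
E
python3 - <<'E'
from h import *
to([.611,-.1257,.25],0)
f=np.load("/tmp/wrist0.npz"); cv2.imwrite("pics/w0.png",f["pixels"])
t=np.load("/tmp/top0.npz")["pixels"]; c=t[160:200,265:310]; cv2.imwrite("pics/dial0.png",cv2.resize(c,None,fx=14,fy=14,interpolation=cv2.INTER_CUBIC))
t=np.load("/tmp/side0.npz")["pixels"]; c=t[195:250,250:310]; cv2.imwrite("pics/dial0s.png",cv2.resize(c,None,fx=10,fy=10,interpolation=cv2.INTER_CUBIC))
E
```

```text
t0.15 pos [ 0.2682 -0.564   0.2303] shift cm [ -1.92  49.78 -24.87] x [-0.001  0.002 -1.   ] jaw deg -64.6 q [-1.25  0.05  1.61  0.    1.48 -0.12] w 1.00
yaw world 64.6 => tool x twist -64.6 or 115.4
```

View pics/dial0.png

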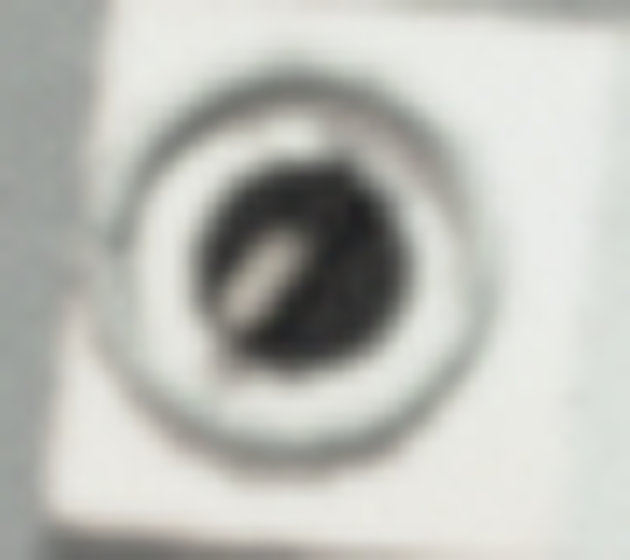

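View pics/dial0s.png

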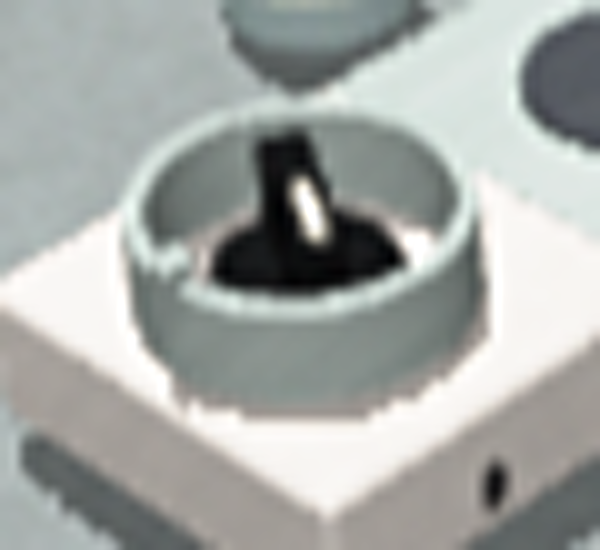

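The white pointer starts near dial (265,179), about 45° clockwise from the warmer's −x side. That leaves roughly 45° to go to the rib. I'll do the cup first.

```bash
python3 -m inch '[{"fingers":1,"delta_pos":[-1,4,-2],"twist":[0,0,0]},{"fingers":1,"delta_pos":[-1,5,-2.5],"twist":[0,0,0]},{"fingers":1,"delta_pos":[0,5,-2.5],"twist":[0,0,0]},{"fingers":1,"delta_pos":[0,5,-2.5],"twist":[0,0,0]},{"fingers":1,"delta_pos":[0,5,-2.5],"twist":[0,0,0]}]'
python3 -m inch '[{"fingers":1,"delta_pos":[0,5,-2.5],"twist":[0,0,0]},{"fingers":1,"delta_pos":[0,5,-2.5],"twist":[0,0,0]},{"fingers":1,"delta_pos":[0,5,-2.5],"twist":[0,0,0]},{"fingers":1,"delta_pos":[0,4,-2],"twist":[0,0,0]},{"fingers":1,"delta_pos":[0,0,0],"twist":[0,0,0]}]'
python3 - <<'E'
from h import *
to([.611,-.1257,.25],-65)
E
```

```text
time: 0.78
tool_pos: [0.4343, -0.3514, 0.251]
tool_rot: [0.598, 0.378, 0.598, -0.378]
contact_force: [-0.1, -1.5, 0.4]
gripper_width: 0.998
time: 1.4
tool_pos: [0.5654, -0.1832, 0.2508]
tool_rot: [0.598, 0.376, 0.599, -0.376]
contact_force: [-0.2, -0.5, 0.8]
gripper_width: 1.001
t1.40 pos [ 0.5654 -0.1832  0.2508] shift cm [ 0.08  6.6  -3.2 ] x [-0.001  0.001 -1.   ] jaw deg -64.3 q [-0.44 -0.03  1.66  0.    1.51  0.68] w 1.00
yaw world -0.7 => tool x twist 0.7 or -179.3
```

```bash
python3 -m inch '[{"fingers":1,"delta_pos":[0,3.3,-1.6],"twist":[0,0,0]},{"fingers":1,"delta_pos":[0,3.3,-1.6],"twist":[0,0,0]},{"fingers":1,"delta_pos":[0,0,0],"twist":[0,0,0]}]'
python3 - <<'E'
from h import *
from plant import viewer
f=viewer.grab_frame("wrist"); cv2.imwrite("pics/w1.png",f["pixels"])
to([.611,-.1257,.25],-65)
p=cloud(f).reshape(-1,3)
m=(np.hypot(p[:,0]-.611,p[:,1]+.126)<.05)&(abs(p[:,2]-.149)<.004); print(m.sum(),fitc(p[m]),np.median(p[m],0),p[m].min(0),p[m].max(0))
E
```

```text
time: 1.78
tool_pos: [0.6105, -0.1277, 0.2508]
tool_rot: [0.598, 0.377, 0.598, -0.377]
contact_force: [0.2, -0.7, 0.7]
gripper_width: 1.003
t1.82 pos [ 0.61   -0.1286  0.2508] shift cm [ 0.08  0.22 -0.22] x [-0.001 -0.    -1.   ] jaw deg -64.5 q [-0.33  0.04  1.59 -0.    1.51  0.8 ] w 1.00
yaw world -0.5 => tool x twist 0.5 or -179.5
1464 (array([ 0.61027325, -0.12710971,  0.02759471]), np.float64(0.0012096453019766707)) [ 0.6105908  -0.12688417  0.14878242] [ 0.58021322 -0.15718634  0.14500752] [ 0.63958747 -0.09774081  0.15104756]
```

View pics/w1.png

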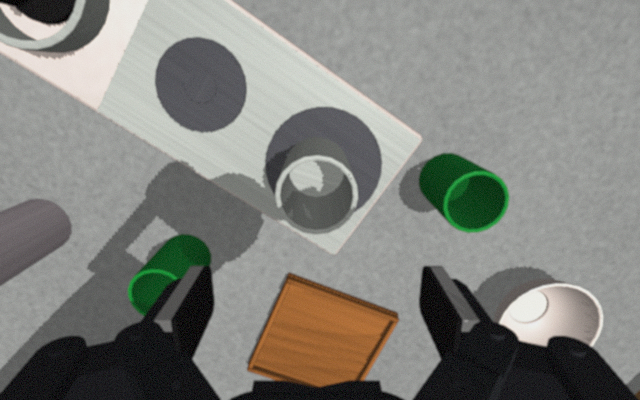

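The wrist view shows the steel cup rim at (316,195) on the large disc. The green cups at (465,200) and (165,280) are clear of the jaws. The fitted centre is (0.610,-0.127), so I descend.

```bash
python3 -m inch '[{"fingers":1,"delta_pos":[5,0.1,-0.1],"twist":[0,0,0]},{"fingers":1,"delta_pos":[5,0,0],"twist":[0,0,0]},{"fingers":1,"delta_pos":[3,0,0],"twist":[0,0,0]},{"fingers":1,"delta_pos":[2,0,0],"twist":[0,0,0]},{"fingers":1,"delta_pos":[0,0,0],"twist":[0,0,0]}]'
python3 -m inch '[{"fingers":-1,"delta_pos":[0,0,0],"twist":[0,0,0]},{"fingers":-1,"delta_pos":[0,0,0],"twist":[0,0,0]},{"fingers":-1,"delta_pos":[0,0,0],"twist":[0,0,0]},{"fingers":-1,"delta_pos":[0,0,0],"twist":[0,0,0]},{"fingers":-1,"delta_pos":[0,0,0],"twist":[0,0,0]}]'
```

```text
time: 2.45
tool_pos: [0.6094, -0.1276, 0.0998]
tool_rot: [0.597, 0.378, 0.599, -0.378]
contact_force: [0.6, -0.0, -0.2]
gripper_width: 0.997
time: 3.08
tool_pos: [0.6124, -0.1277, 0.104]
tool_rot: [0.599, 0.378, 0.596, -0.377]
contact_force: [0.1, 0.3, 6.2]
gripper_width: 0.699
```

```bash
python3 -m inch '[{"fingers":-1,"delta_pos":[-1,0,0],"twist":[0,0,0]},{"fingers":-1,"delta_pos":[-2,0,0],"twist":[0,0,0]},{"fingers":-1,"delta_pos":[-4,0,0],"twist":[0,0,0]},{"fingers":-1,"delta_pos":[-3,0,0],"twist":[0,0,0]},{"fingers":-1,"delta_pos":[0,0,0],"twist":[0,0,0]}]'
python3 - <<'E'
from h import *
from plant import viewer
f=viewer.grab_frame("wrist"); cv2.imwrite("pics/w2.png",f["pixels"]); 
to([.394,-.236,.2],-65)
E
```

```text
time: 3.7
tool_pos: [0.6127, -0.1277, 0.206]
tool_rot: [0.6, 0.378, 0.595, -0.377]
contact_force: [0.0, 0.6, -1.9]
gripper_width: 0.7
t3.75 pos [ 0.6114 -0.1273  0.2031] shift cm [  0.25 -24.3    0.48] x [ 0.003 -0.001 -1.   ] jaw deg -64.6 q [-0.32  0.07  1.64  0.    1.43  0.8 ] w 0.70
yaw world -0.4 => tool x twist 0.4 or -179.6
```

View pics/w2.png

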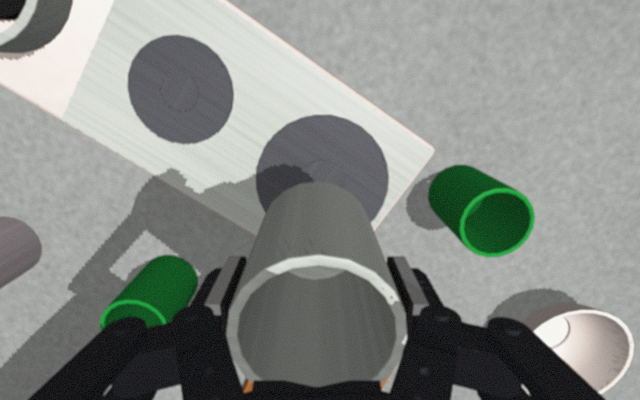

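The cup is held upright at (316,290) between the pads. The discs show up clear at (180,90) and (322,170).

```bash
python3 -m inch '[{"fingers":-1,"delta_pos":[0,-3.5,0],"twist":[0,0,0]},{"fingers":-1,"delta_pos":[0,-5,0],"twist":[0,0,0]},{"fingers":-1,"delta_pos":[0,-5,0],"twist":[0,0,0]},{"fingers":-1,"delta_pos":[0,-5,0.3],"twist":[0,0,0]},{"fingers":-1,"delta_pos":[0,-4,0.2],"twist":[0,0,0]}]'
python3 -m inch '[{"fingers":-1,"delta_pos":[0,-1.8,0],"twist":[0,0,0]},{"fingers":-1,"delta_pos":[0,0,0],"twist":[0,0,0]}]'
python3 - <<'E'
from h import *
from plant import viewer
f=viewer.grab_frame("wrist"); cv2.imwrite("pics/w3.png",f["pixels"]); 
p=cloud(f); h=cv2.cvtColor(f["pixels"],cv2.COLOR_BGR2HSV)
m=(h[...,0]>5)&(h[...,0]<25)&(h[...,1]>100)&(abs(p[...,2]-.01)<.02); q=p[m]; print(len(q),q.min(0),q.max(0))
r=q[q[:,2]>.013]; print("rim",len(r),cv2.minAreaRect((r[:,:2]*1000).astype(np.float32)))
to([.394,-.236,.046],-65)
E
```

```text
time: 4.38
tool_pos: [0.4071, -0.2279, 0.1988]
tool_rot: [0.596, 0.378, 0.599, -0.378]
contact_force: [-0.3, -1.2, -1.7]
gripper_width: 0.699
time: 4.62
tool_pos: [0.3926, -0.2358, 0.2001]
tool_rot: [0.597, 0.378, 0.598, -0.378]
contact_force: [0.6, 0.8, -1.1]
gripper_width: 0.702
19693 [ 0.0360223  -0.31304011 -0.0012029 ] [0.46901134 0.01510649 0.02998857]
rim 3311 ((258.85870361328125, -169.36679077148438), (179.6949920654297, 494.7361145019531), 66.27422332763672)
t4.67 pos [ 0.3934 -0.2356  0.2005] shift cm [15.45  0.04  0.08] x [-0.     0.001 -1.   ] jaw deg -64.6 q [-0.7  -0.34  2.02  0.    1.47  0.42] w 0.70
yaw world -0.4 => tool x twist 0.4 or -179.6
```

View pics/w3.png

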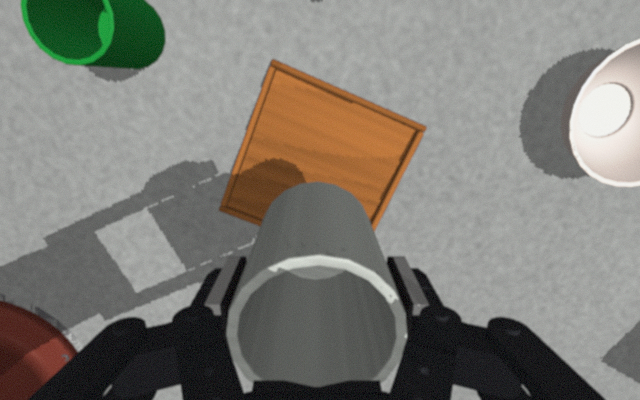

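```bash
python3 - <<'E'
from h import *
from plant import viewer
f=viewer.grab_frame("wrist")
a,b,c=[ray(f,*x,.016) for x in ((273,62),(425,128),(222,210))]; print(a,b,c,(b+c)/2,np.linalg.norm(a-b),np.linalg.norm(a-c))
E
python3 -m inch '[{"fingers":-1,"delta_pos":[4,0,0],"twist":[0,0,0]},{"fingers":-1,"delta_pos":[5,0,0],"twist":[0,0,0]},{"fingers":-1,"delta_pos":[4,0,0],"twist":[0,0,0]},{"fingers":-1,"delta_pos":[1.2,0,0],"twist":[0,0,0]},{"fingers":-1,"delta_pos":[0.5,0,0],"twist":[0,0,0]}]'
```

```text
[ 0.46136205 -0.1615615   0.016     ] [ 0.46878295 -0.3071432   0.016     ] [ 0.3167143  -0.16980786  0.016     ] [ 0.39274862 -0.23847553  0.016     ] 0.14577071614238626 0.1448826239586288
time: 5.35
tool_pos: [0.3942, -0.2358, 0.0545]
tool_rot: [0.598, 0.377, 0.598, -0.377]
contact_force: [0.6, -0.1, -2.2]
gripper_width: 0.7
```

```bash
python3 -m inch '[{"fingers":-1,"delta_pos":[0.3,0,0],"twist":[0,0,0]},{"fingers":-1,"delta_pos":[0.2,0,0],"twist":[0,0,0]},{"fingers":-1,"delta_pos":[0,0,0],"twist":[0,0,0]}]'
python3 -m inch '[{"fingers":-1,"delta_pos":[0.2,0,0],"twist":[0,0,0]},{"fingers":-1,"delta_pos":[0,0,0],"twist":[0,0,0]}]'
python3 -m inch '[{"fingers":-1,"delta_pos":[0.2,0,0],"twist":[0,0,0]},{"fingers":-1,"delta_pos":[0,0,0],"twist":[0,0,0]}]'
```

```text
time: 5.72
tool_pos: [0.3939, -0.2363, 0.0501]
tool_rot: [0.598, 0.378, 0.597, -0.378]
contact_force: [0.3, -0.1, -2.1]
gripper_width: 0.7
time: 5.98
tool_pos: [0.3933, -0.2359, 0.0473]
tool_rot: [0.598, 0.378, 0.598, -0.378]
contact_force: [-0.1, -0.3, -1.8]
gripper_width: 0.702
time: 6.22
tool_pos: [0.3936, -0.2361, 0.0461]
tool_rot: [0.598, 0.378, 0.598, -0.378]
contact_force: [-2.8, 1.7, 4.3]
gripper_width: 0.697
```

Contact: the vertical force swung from −2 N to +4 N. Now I release the cup.

```bash
python3 -m inch '[{"fingers":0.5,"delta_pos":[0,0,0],"twist":[0,0,0]},{"fingers":0.6,"delta_pos":[0,0,0],"twist":[0,0,0]},{"fingers":0.8,"delta_pos":[0,0,0],"twist":[0,0,0]},{"fingers":1,"delta_pos":[0,0,0],"twist":[0,0,0]},{"fingers":1,"delta_pos":[0,0,0],"twist":[0,0,0]}]'
python3 -m inch '[{"fingers":1,"delta_pos":[-1,0,0],"twist":[0,0,0]},{"fingers":1,"delta_pos":[-4,0,0],"twist":[0,0,0]},{"fingers":1,"delta_pos":[-5,0,0],"twist":[0,0,0]},{"fingers":1,"delta_pos":[-5,0,0],"twist":[0,0,0]},{"fingers":1,"delta_pos":[-5,0,0],"twist":[0,0,0]}]'
python3 - <<'E'
from h import *
from plant import viewer
f=viewer.grab_frame("wrist"); cv2.imwrite("pics/w4.png",f["pixels"]); 
p=cloud(f).reshape(-1,3)
m=(np.hypot(p[:,0]-.394,p[:,1]+.236)<.06)&(abs(p[:,2]-.091)<.006); q=p[m]; print(m.sum(),fitc(q),q[:,2].max())
to([.400,.127,.25],-65)
E
```

```text
time: 6.85
tool_pos: [0.3934, -0.2359, 0.0453]
tool_rot: [0.598, 0.378, 0.598, -0.378]
contact_force: [0.8, -0.5, 0.3]
gripper_width: 0.999
time: 7.48
tool_pos: [0.3933, -0.2358, 0.2478]
tool_rot: [0.598, 0.378, 0.597, -0.378]
contact_force: [0.3, 0.2, 0.0]
gripper_width: 0.999
1075 (array([ 0.39206982, -0.23605319,  0.02758008]), np.float64(0.0012368600058484435)) 0.09305298141276686
t7.53 pos [ 0.3959 -0.2379  0.2562] shift cm [  0.3   16.04 -32.78] x [ 0.011 -0.009 -1.   ] jaw deg -64.6 q [-0.7  -0.38  1.95  0.    1.55  0.42] w 1.00
yaw world -0.4 => tool x twist 0.4 or -179.6
```

View pics/w4.png

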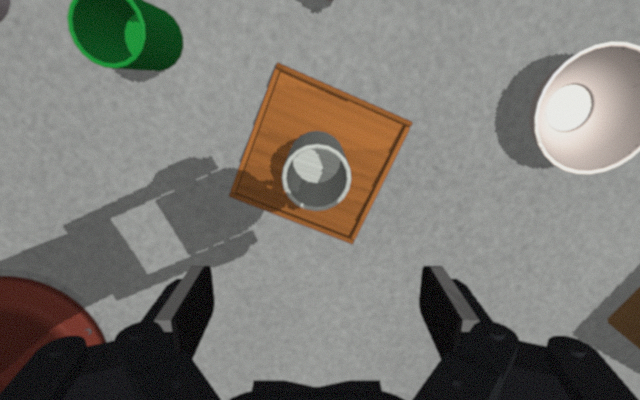

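The cup stands at (316,177) in the tray, upright and within 3 mm of the tray's centre. Next is the tall canister.

```bash
python3 -m inch '[{"fingers":1,"delta_pos":[0,1.4,-3],"twist":[0,0,0]},{"fingers":1,"delta_pos":[0,2.2,-4.6],"twist":[0,0,0]},{"fingers":1,"delta_pos":[0,2.2,-4.6],"twist":[0,0,0]},{"fingers":1,"delta_pos":[0,2.2,-4.6],"twist":[0,0,0]},{"fingers":1,"delta_pos":[0,2.2,-4.6],"twist":[0,0,0]}]'
python3 -m inch '[{"fingers":1,"delta_pos":[0,2.2,-4.6],"twist":[0,0,0]},{"fingers":1,"delta_pos":[0,2.2,-4.6],"twist":[0,0,0]},{"fingers":1,"delta_pos":[0,1,-2],"twist":[0,0,0]},{"fingers":1,"delta_pos":[0,0,0],"twist":[0,0,0]}]'
python3 - <<'E'
from h import *
from plant import viewer
f=viewer.grab_frame("wrist"); cv2.imwrite("pics/w5.png",f["pixels"]); 
p=cloud(f).reshape(-1,3)
for c,r,z in (((.4,.127),.032,.13),((.434,.268),.025,.08)):
  m=(np.hypot(p[:,0]-c[0],p[:,1]-c[1])<.06)&(abs(p[:,2]-z)<.005); q=p[m]; print(m.sum(),len(q) and (fitc(q),q[:,2].max(), (q.max(0)+q.min(0))/2))
to([.400,.127,.25],-65)
E
```

```text
time: 8.15
tool_pos: [0.3934, 0.0026, 0.246]
tool_rot: [0.598, 0.378, 0.597, -0.378]
contact_force: [0.7, -0.4, -0.1]
gripper_width: 1.004
time: 8.65
tool_pos: [0.3941, 0.1266, 0.2457]
tool_rot: [0.599, 0.377, 0.598, -0.377]
contact_force: [0.1, -0.0, -0.3]
gripper_width: 1.001
3490 ((array([0.39859666, 0.12677796, 0.02356784]), np.float64(0.004464273511136512)), np.float64(0.1349985818617579), array([0.39837682, 0.12675814, 0.13002217]))
1794 ((array([0.43269234, 0.26769661, 0.01877957]), np.float64(0.003004975160567716)), np.float64(0.08499898195611588), array([0.43257321, 0.26756662, 0.08000916]))
t8.70 pos [0.3942 0.1257 0.2456] shift cm [-0.44  0.58  0.13] x [ 0. -0. -1.] jaw deg -64.5 q [ 0.13 -0.5   2.06 -0.    1.58  1.25] w 1.00
yaw world -0.5 => tool x twist 0.5 or -179.5
```

View pics/w5.png

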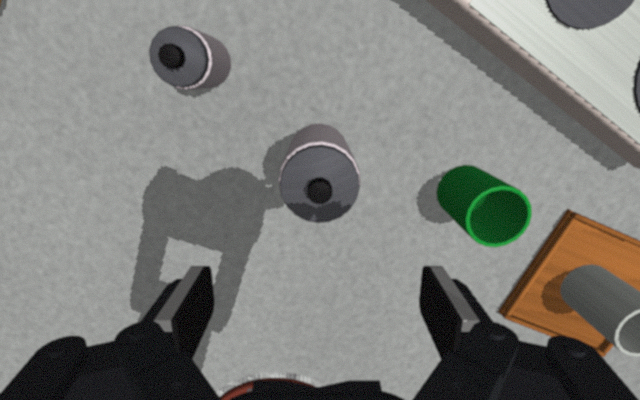

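The canisters are at (320,185), tall and directly ahead, and (180,57), short. The tall one's centre is (0.3985,0.127).

```bash
python3 -m inch '[{"fingers":1,"delta_pos":[4,0.4,0.1],"twist":[0,0,0]},{"fingers":1,"delta_pos":[5,0,0],"twist":[0,0,0]},{"fingers":1,"delta_pos":[4.5,0,0],"twist":[0,0,0]},{"fingers":1,"delta_pos":[2.2,0,0],"twist":[0,0,0]},{"fingers":1,"delta_pos":[0,0,0],"twist":[0,0,0]}]'
python3 -m inch '[{"fingers":-1,"delta_pos":[0,0,0],"twist":[0,0,0]},{"fingers":-1,"delta_pos":[0,0,0],"twist":[0,0,0]},{"fingers":-1,"delta_pos":[0,0,0],"twist":[0,0,0]},{"fingers":-1,"delta_pos":[0,0,0],"twist":[0,0,0]},{"fingers":-1,"delta_pos":[0,0,0],"twist":[0,0,0]}]'
```

```text
time: 9.32
tool_pos: [0.3969, 0.1249, 0.0864]
tool_rot: [0.596, 0.377, 0.599, -0.379]
contact_force: [0.4, 0.6, 0.4]
gripper_width: 1.002
time: 9.95
tool_pos: [0.4002, 0.1265, 0.0907]
tool_rot: [0.599, 0.379, 0.597, -0.377]
contact_force: [-0.2, 0.0, 6.7]
gripper_width: 0.731
```

```bash
python3 -m inch '[{"fingers":-1,"delta_pos":[-1,0,0],"twist":[0,0,0]},{"fingers":-1,"delta_pos":[-2,0,0],"twist":[0,0,0]},{"fingers":-1,"delta_pos":[-4,0,0],"twist":[0,0,0]},{"fingers":-1,"delta_pos":[-4,0,0],"twist":[0,0,0]},{"fingers":-1,"delta_pos":[-2,0,0],"twist":[0,0,0]}]'
python3 - <<'E'
from h import *
from plant import viewer
f=viewer.grab_frame("wrist"); cv2.imwrite("pics/w6.png",f["pixels"]); 
f=viewer.grab_frame("top"); p=cloud(f); h=cv2.cvtColor(f["pixels"],cv2.COLOR_BGR2HSV)
ok=(p[...,0]>.5)&(p[...,0]<.75)&(p[...,1]>-.2)&(p[...,1]<.06)&(h[...,2]<140)&(abs(p[...,2]-.064)<.008)
for c,r in (((.615,-.133),.055),((.634,-.004),.04)):
  m=ok&(np.hypot(p[...,0]-c[0],p[...,1]-c[1])<r+.01)
  u,v=np.nonzero(m)[::-1],0
  ys,xs=np.nonzero(m); hull=cv2.convexHull(np.stack([xs,ys],1).astype(np.int32))[:,0]
  w=np.array([ray(f,a,b,.064) for a,b in hull]); print(m.sum(),fitc(w))
cv2.imwrite("pics/top1.png",cv2.resize(f["pixels"][130:290,220:440],None,fx=3.6,fy=3.6,interpolation=cv2.INTER_CUBIC))
to([.615,-.1325,.21],-65)
E
```

```text
time: 10.58
tool_pos: [0.3984, 0.1263, 0.2197]
tool_rot: [0.598, 0.378, 0.597, -0.377]
contact_force: [0.2, 0.2, -6.5]
gripper_width: 0.725
619 (array([ 0.6155664 , -0.13199383,  0.05143626]), np.float64(0.0003369131847813383))
308 (array([ 0.63377407, -0.00340418,  0.0362147 ]), np.float64(0.0004527205837066523))
t10.68 pos [0.3991 0.1264 0.22  ] shift cm [ 1.06  8.37 32.65] x [ 0.003  0.    -1.   ] jaw deg -64.6 q [ 0.13 -0.47  2.08 -0.    1.53  1.26] w 0.73
yaw world -0.4 => tool x twist 0.4 or -179.6
```

View pics/top1.png

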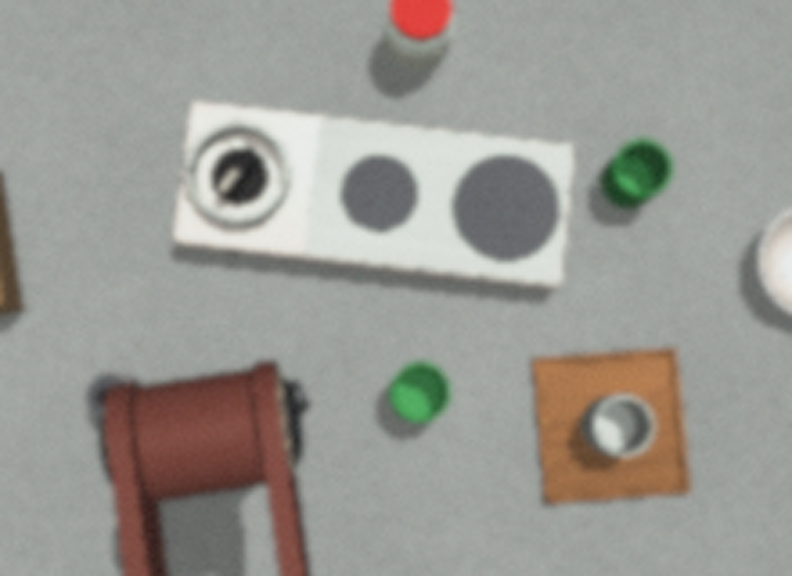

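View pics/w6.png

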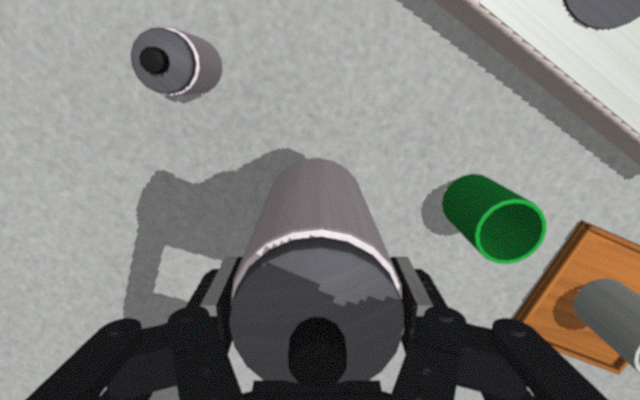

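The tall canister is held upright, and the wrist view shows it centred between the pads. The top crop shows both discs empty at (507,208) and (379,193), with the cup in the tray at (620,427).

```bash
python3 -m inch '[{"fingers":-1,"delta_pos":[0,0.6,2.4],"twist":[0,0,0]},{"fingers":-1,"delta_pos":[0,1.1,4.3],"twist":[0,0,0]},{"fingers":-1,"delta_pos":[0,1.1,4.3],"twist":[0,0,0]},{"fingers":-1,"delta_pos":[0,1.1,4.3],"twist":[0,0,0]},{"fingers":-1,"delta_pos":[0,1.1,4.3],"twist":[0,0,0]}]'
python3 -m inch '[{"fingers":-1,"delta_pos":[0,1.1,4.3],"twist":[0,0,0]},{"fingers":-1,"delta_pos":[0,1.1,4.3],"twist":[0,0,0]},{"fingers":-1,"delta_pos":[0,1.1,4.3],"twist":[0,0,0]},{"fingers":-1,"delta_pos":[0,0,0],"twist":[0,0,0]},{"fingers":-1,"delta_pos":[0,0,0],"twist":[0,0,0]}]'
python3 - <<'E'
from h import *
to([.6155,-.132,.155],-65)
E
```

```text
time: 11.3
tool_pos: [0.5269, -0.0302, 0.2148]
tool_rot: [0.596, 0.377, 0.6, -0.378]
contact_force: [0.1, 0.4, -6.7]
gripper_width: 0.726
time: 11.92
tool_pos: [0.6115, -0.131, 0.2151]
tool_rot: [0.596, 0.377, 0.6, -0.378]
contact_force: [-0.5, 0.8, -6.0]
gripper_width: 0.725
t11.93 pos [ 0.6115 -0.131   0.2151] shift cm [6.01 0.35 0.28] x [-0.005  0.002 -1.   ] jaw deg -64.6 q [-0.33  0.07  1.62  0.    1.45  0.8 ] w 0.72
yaw world -0.4 => tool x twist 0.4 or -179.6
```

```bash
python3 -m inch '[{"fingers":-1,"delta_pos":[2,0.3,0.2],"twist":[0,0,0]},{"fingers":-1,"delta_pos":[2,0,0],"twist":[0,0,0]},{"fingers":-1,"delta_pos":[1,0,0],"twist":[0,0,0]},{"fingers":-1,"delta_pos":[0.4,0,0],"twist":[0,0,0]},{"fingers":-1,"delta_pos":[0,0,0],"twist":[0,0,0]}]'
python3 -m inch '[{"fingers":-1,"delta_pos":[0.2,0,0],"twist":[0,0,0]},{"fingers":-1,"delta_pos":[0,0,0],"twist":[0,0,0]}]'
python3 -m inch '[{"fingers":-1,"delta_pos":[0.2,0,0],"twist":[0,0,0]},{"fingers":-1,"delta_pos":[0,0,0],"twist":[0,0,0]}]'
```

```text
time: 12.55
tool_pos: [0.6165, -0.1321, 0.1643]
tool_rot: [0.598, 0.378, 0.598, -0.378]
contact_force: [-0.6, 0.0, -5.5]
gripper_width: 0.726
time: 12.8
tool_pos: [0.6167, -0.1322, 0.1629]
tool_rot: [0.598, 0.378, 0.597, -0.378]
contact_force: [0.2, -0.1, -6.4]
gripper_width: 0.724
time: 13.05
tool_pos: [0.6164, -0.1321, 0.1602]
tool_rot: [0.598, 0.378, 0.598, -0.378]
contact_force: [0.2, 0.8, -6.1]
gripper_width: 0.725
```

```bash
python3 -m inch '[{"fingers":-1,"delta_pos":[0.3,0,0],"twist":[0,0,0]},{"fingers":-1,"delta_pos":[0,0,0],"twist":[0,0,0]}]'
python3 -m inch '[{"fingers":-1,"delta_pos":[0.2,0,0],"twist":[0,0,0]},{"fingers":-1,"delta_pos":[0,0,0],"twist":[0,0,0]}]'
```

```text
time: 13.3
tool_pos: [0.6161, -0.132, 0.1568]
tool_rot: [0.597, 0.378, 0.598, -0.378]
contact_force: [-0.2, -0.6, -5.5]
gripper_width: 0.721
time: 13.55
tool_pos: [0.6163, -0.1321, 0.1551]
tool_rot: [0.598, 0.378, 0.598, -0.378]
contact_force: [0.5, 0.2, -6.2]
gripper_width: 0.728
```

```bash
python3 -m inch '[{"fingers":-1,"delta_pos":[0.2,0,0],"twist":[0,0,0]},{"fingers":-1,"delta_pos":[0,0,0],"twist":[0,0,0]}]'
```

```text
time: 13.8
tool_pos: [0.6168, -0.132, 0.1549]
tool_rot: [0.598, 0.378, 0.598, -0.377]
contact_force: [-3.3, 1.5, 3.2]
gripper_width: 0.727
```

Contact with the disc. Now I release the canister.

```bash
python3 -m inch '[{"fingers":0.55,"delta_pos":[0,0,0],"twist":[0,0,0]},{"fingers":0.65,"delta_pos":[0,0,0],"twist":[0,0,0]},{"fingers":0.8,"delta_pos":[0,0,0],"twist":[0,0,0]},{"fingers":1,"delta_pos":[0,0,0],"twist":[0,0,0]},{"fingers":1,"delta_pos":[0,0,0],"twist":[0,0,0]}]'
python3 -m inch '[{"fingers":1,"delta_pos":[-1,0,0],"twist":[0,0,0]},{"fingers":1,"delta_pos":[-4,0,0],"twist":[0,0,0]},{"fingers":1,"delta_pos":[-4,0,0],"twist":[0,0,0]},{"fingers":1,"delta_pos":[-2,0,0],"twist":[0,0,0]},{"fingers":1,"delta_pos":[0,0,0],"twist":[0,0,0]}]'
python3 - <<'E'
from h import *
from plant import viewer
f=viewer.grab_frame("wrist"); cv2.imwrite("pics/w7.png",f["pixels"]); 
p=cloud(f).reshape(-1,3)
m=(np.hypot(p[:,0]-.6155,p[:,1]+.132)<.06)&(abs(p[:,2]-.2)<.025); q=p[m]; print(m.sum(),q[:,2].max())
q=q[abs(q[:,2]-.195)<.004]; print((q.max(0)+q.min(0))/2)
to([.434,.268,.25],-65)
E
```

```text
time: 14.42
tool_pos: [0.6165, -0.1322, 0.1533]
tool_rot: [0.598, 0.378, 0.598, -0.378]
contact_force: [-0.1, 0.3, -0.5]
gripper_width: 1.001
time: 15.05
tool_pos: [0.6173, -0.1324, 0.2655]
tool_rot: [0.599, 0.378, 0.596, -0.377]
contact_force: [0.2, 0.8, -0.1]
gripper_width: 0.999
7362 0.21603426566935258
[ 0.61548576 -0.1313471   0.19502836]
t15.10 pos [ 0.6164 -0.1321  0.2632] shift cm [  1.31   0.7  -43.97] x [ 0. -0. -1.] jaw deg -64.6 q [-0.33  0.05  1.56 -0.    1.53  0.8 ] w 1.00
yaw world -0.4 => tool x twist 0.4 or -179.6
```

View pics/w7.png

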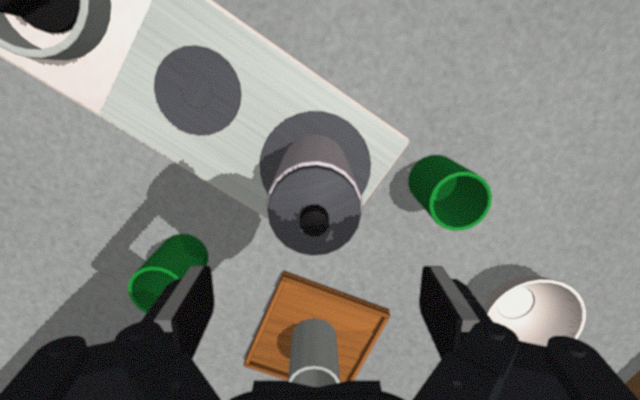

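The tall canister stands at (315,210), centred on the large disc to within 1 mm. Now the short canister at (0.433,0.268).

```bash
python3 -m inch '[{"fingers":1,"delta_pos":[0,0,-3],"twist":[0,0,0]},{"fingers":1,"delta_pos":[0,0.1,-5],"twist":[0,0,0]},{"fingers":1,"delta_pos":[0,0.1,-5],"twist":[0,0,0]},{"fingers":1,"delta_pos":[0,0.1,-5],"twist":[0,0,0]},{"fingers":1,"delta_pos":[0,0.1,-5],"twist":[0,0,0]}]'
python3 -m inch '[{"fingers":1,"delta_pos":[0,0.1,-5],"twist":[0,0,0]},{"fingers":1,"delta_pos":[0,0.1,-5],"twist":[0,0,0]},{"fingers":1,"delta_pos":[0,0,-5],"twist":[0,0,0]},{"fingers":1,"delta_pos":[0,0,-5],"twist":[0,0,0]},{"fingers":1,"delta_pos":[0,0,-1],"twist":[0,0,0]}]'
python3 -m inch '[{"fingers":1,"delta_pos":[0,0,0],"twist":[0,0,0]}]'
python3 - <<'E'
from h import *
from plant import viewer
f=viewer.grab_frame("wrist"); cv2.imwrite("pics/w8.png",f["pixels"]); 
p=cloud(f).reshape(-1,3)
m=(np.hypot(p[:,0]-.434,p[:,1]-.268)<.05)&(abs(p[:,2]-.081)<.004); q=p[m]; print(m.sum(),(q.max(0)+q.min(0))/2); c=(q.max(0)+q.min(0))/2
to([c[0],c[1],.037],-65)
E
```

```text
time: 15.72
tool_pos: [0.5193, 0.0786, 0.2603]
tool_rot: [0.596, 0.377, 0.599, -0.379]
contact_force: [0.0, 0.2, 0.5]
gripper_width: 1.0
time: 16.35
tool_pos: [0.4307, 0.2694, 0.2606]
tool_rot: [0.598, 0.375, 0.599, -0.378]
contact_force: [0.9, -0.5, -0.8]
gripper_width: 1.0
time: 16.48
tool_pos: [0.4322, 0.2677, 0.2615]
tool_rot: [0.598, 0.376, 0.598, -0.378]
contact_force: [0.3, -1.0, 0.1]
gripper_width: 0.998
1200 [0.43274971 0.26801863 0.08102661]
t16.52 pos [0.4328 0.2671 0.2619] shift cm [22.49  0.09 -0.09] x [-0.002 -0.002 -1.   ] jaw deg -64.6 q [ 0.41 -0.25  1.84 -0.    1.55  1.53] w 1.00
yaw world -0.4 => tool x twist 0.4 or -179.6
```

View pics/w8.png

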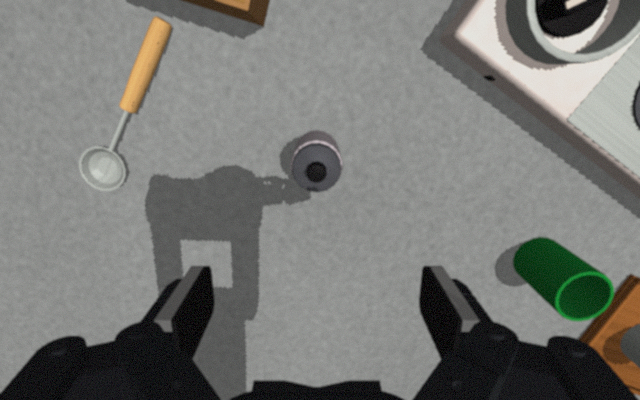

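The short canister is at (317,165) in front of the jaws. The scoop at (105,165) and the carton are clear of them.

```bash
python3 -m inch '[{"fingers":1,"delta_pos":[5,0,0],"twist":[0,0,0]},{"fingers":1,"delta_pos":[5,0,0],"twist":[0,0,0]},{"fingers":1,"delta_pos":[5,0,0],"twist":[0,0,0]},{"fingers":1,"delta_pos":[4.5,0,0],"twist":[0,0,0]},{"fingers":1,"delta_pos":[2,0,0],"twist":[0,0,0]}]'
python3 -m inch '[{"fingers":1,"delta_pos":[0.8,0,0],"twist":[0,0,0]},{"fingers":1,"delta_pos":[0,0,0],"twist":[0,0,0]}]'
python3 -m inch '[{"fingers":-1,"delta_pos":[0,0,0],"twist":[0,0,0]},{"fingers":-1,"delta_pos":[0,0,0],"twist":[0,0,0]},{"fingers":-1,"delta_pos":[0,0,0],"twist":[0,0,0]},{"fingers":-1,"delta_pos":[0,0,0],"twist":[0,0,0]},{"fingers":-1,"delta_pos":[0,0,0],"twist":[0,0,0]}]'
```

```text
time: 17.15
tool_pos: [0.4314, 0.2653, 0.0444]
tool_rot: [0.596, 0.377, 0.598, -0.38]
contact_force: [-0.9, 0.3, 0.0]
gripper_width: 1.003
time: 17.4
tool_pos: [0.4334, 0.2671, 0.0402]
tool_rot: [0.597, 0.378, 0.598, -0.378]
contact_force: [-0.6, -0.1, -0.8]
gripper_width: 0.998
time: 18.02
tool_pos: [0.4342, 0.2685, 0.042]
tool_rot: [0.598, 0.379, 0.597, -0.377]
contact_force: [0.1, 0.3, 6.3]
gripper_width: 0.564
```

```bash
python3 -m inch '[{"fingers":-1,"delta_pos":[-1,0,0],"twist":[0,0,0]},{"fingers":-1,"delta_pos":[-3,0,0],"twist":[0,0,0]},{"fingers":-1,"delta_pos":[-5,0,0],"twist":[0,0,0]},{"fingers":-1,"delta_pos":[-5,0,0],"twist":[0,0,0]},{"fingers":-1,"delta_pos":[-2,0,0],"twist":[0,0,0]}]'
python3 - <<'E'
from h import *
to([.634,-.0035,.19],-65)
E
```

```text
time: 18.65
tool_pos: [0.434, 0.2683, 0.2036]
tool_rot: [0.599, 0.379, 0.597, -0.376]
contact_force: [-0.1, -0.5, -2.1]
gripper_width: 0.561
t18.65 pos [0.434  0.2683 0.2036] shift cm [ 1.4   6.38 33.14] x [ 0.005  0.002 -1.   ] jaw deg -64.6 q [ 0.41 -0.21  1.91 -0.    1.44  1.53] w 0.56
yaw world -0.4 => tool x twist 0.4 or -179.6
```

```bash
python3 -m inch '[{"fingers":-1,"delta_pos":[0,0.4,2.4],"twist":[0,0,0]},{"fingers":-1,"delta_pos":[0,0.8,4.4],"twist":[0,0,0]},{"fingers":-1,"delta_pos":[0,0.8,4.4],"twist":[0,0,0]},{"fingers":-1,"delta_pos":[0,0.8,4.4],"twist":[0,0,0]},{"fingers":-1,"delta_pos":[0,0.8,4.4],"twist":[0,0,0]}]'
python3 -m inch '[{"fingers":-1,"delta_pos":[0,0.9,4.4],"twist":[0,0,0]},{"fingers":-1,"delta_pos":[0,0.9,4.4],"twist":[0,0,0]},{"fingers":-1,"delta_pos":[0,0.9,4.2],"twist":[0,0,0]},{"fingers":-1,"delta_pos":[0,0,0],"twist":[0,0,0]},{"fingers":-1,"delta_pos":[0,0,0],"twist":[0,0,0]}]'
python3 - <<'E'
from h import *
to([.634,-.0035,.1055],-65)
E
```

```text
time: 19.27
tool_pos: [0.5508, 0.1014, 0.198]
tool_rot: [0.597, 0.377, 0.599, -0.378]
contact_force: [0.1, 0.7, -2.5]
gripper_width: 0.564
time: 19.9
tool_pos: [0.6304, -0.0027, 0.1984]
tool_rot: [0.597, 0.377, 0.599, -0.378]
contact_force: [-0.4, 0.6, -2.7]
gripper_width: 0.562
t19.90 pos [ 0.6304 -0.0027  0.1984] shift cm [9.29 0.32 0.24] x [-0.003  0.001 -1.   ] jaw deg -64.6 q [-0.12  0.09  1.63  0.    1.43  1.  ] w 0.56
yaw world -0.4 => tool x twist 0.4 or -179.6
```

```bash
python3 -m inch '[{"fingers":-1,"delta_pos":[3,0.2,0.2],"twist":[0,0,0]},{"fingers":-1,"delta_pos":[3,0,0],"twist":[0,0,0]},{"fingers":-1,"delta_pos":[1.7,0,0],"twist":[0,0,0]},{"fingers":-1,"delta_pos":[0.7,0,0],"twist":[0,0,0]},{"fingers":-1,"delta_pos":[0,0,0],"twist":[0,0,0]}]'
python3 -m inch '[{"fingers":-1,"delta_pos":[0.2,0,0],"twist":[0,0,0]},{"fingers":-1,"delta_pos":[0,0,0],"twist":[0,0,0]}]'
python3 -m inch '[{"fingers":-1,"delta_pos":[0.2,0,0],"twist":[0,0,0]},{"fingers":-1,"delta_pos":[0,0,0],"twist":[0,0,0]}]'
```

```text
time: 20.52
tool_pos: [0.6341, -0.0037, 0.1165]
tool_rot: [0.598, 0.378, 0.598, -0.378]
contact_force: [0.3, -0.7, -1.2]
gripper_width: 0.566
time: 20.78
tool_pos: [0.6347, -0.0042, 0.1153]
tool_rot: [0.598, 0.378, 0.597, -0.377]
contact_force: [-0.4, -1.1, -3.0]
gripper_width: 0.559
time: 21.02
tool_pos: [0.6341, -0.0041, 0.1122]
tool_rot: [0.598, 0.378, 0.598, -0.378]
contact_force: [-0.1, 0.4, -2.5]
gripper_width: 0.565
```

```bash
python3 -m inch '[{"fingers":-1,"delta_pos":[0.3,0,0],"twist":[0,0,0]},{"fingers":-1,"delta_pos":[0,0,0],"twist":[0,0,0]}]'
python3 -m inch '[{"fingers":-1,"delta_pos":[0.2,0,0],"twist":[0,0,0]},{"fingers":-1,"delta_pos":[0,0,0],"twist":[0,0,0]}]'
```

```text
time: 21.28
tool_pos: [0.6339, -0.0041, 0.1088]
tool_rot: [0.598, 0.378, 0.598, -0.378]
contact_force: [-0.7, -0.9, -2.8]
gripper_width: 0.565
time: 21.52
tool_pos: [0.634, -0.004, 0.107]
tool_rot: [0.598, 0.378, 0.598, -0.378]
contact_force: [-0.6, -0.2, -2.6]
gripper_width: 0.562
```

```bash
python3 -m inch '[{"fingers":-1,"delta_pos":[0.2,0,0],"twist":[0,0,0]},{"fingers":-1,"delta_pos":[0,0,0],"twist":[0,0,0]}]'
```

```text
time: 21.78
tool_pos: [0.6345, -0.0041, 0.106]
tool_rot: [0.598, 0.378, 0.598, -0.378]
contact_force: [-1.7, 0.3, 1.3]
gripper_width: 0.567
```

Contact. Release the short canister and retreat.

```bash
python3 -m inch '[{"fingers":0.2,"delta_pos":[0,0,0],"twist":[0,0,0]},{"fingers":0.4,"delta_pos":[0,0,0],"twist":[0,0,0]},{"fingers":0.7,"delta_pos":[0,0,0],"twist":[0,0,0]},{"fingers":1,"delta_pos":[0,0,0],"twist":[0,0,0]},{"fingers":1,"delta_pos":[0,0,0],"twist":[0,0,0]}]'
python3 -m inch '[{"fingers":1,"delta_pos":[-1,0,0],"twist":[0,0,0]},{"fingers":1,"delta_pos":[-4,0,0],"twist":[0,0,0]},{"fingers":1,"delta_pos":[-5,0,0],"twist":[0,0,0]},{"fingers":1,"delta_pos":[-5,0,0],"twist":[0,0,0]},{"fingers":1,"delta_pos":[0,0,0],"twist":[0,0,0]}]'
python3 - <<'E'
from h import *
from plant import viewer
f=viewer.grab_frame("wrist"); cv2.imwrite("pics/w9.png",f["pixels"]); np.savez("/tmp/w9.npz",**f)
p=cloud(f).reshape(-1,3)
m=(np.hypot(p[:,0]-.634,p[:,1]+.0035)<.05)&(abs(p[:,2]-.145)<.004); q=p[m]; print(m.sum(),(q.max(0)+q.min(0))/2)
# dial
to([.6535,.137,.25],-65)
E
```

```text
time: 22.4
tool_pos: [0.6342, -0.0041, 0.1053]
tool_rot: [0.598, 0.378, 0.598, -0.378]
contact_force: [0.1, -0.5, 0.7]
gripper_width: 1.006
time: 23.02
tool_pos: [0.6371, -0.0044, 0.2632]
tool_rot: [0.602, 0.38, 0.594, -0.376]
contact_force: [0.0, -0.4, -0.2]
gripper_width: 1.0
1742 [ 0.63345258 -0.0041331   0.14502949]
t23.07 pos [ 0.6357 -0.0042  0.2595] shift cm [  0.95   7.67 -11.99] x [ 0.007 -0.001 -1.   ] jaw deg -64.6 q [-0.12  0.06  1.56  0.    1.52  1.  ] w 1.00
yaw world -0.4 => tool x twist 0.4 or -179.6
```

View pics/w9.png

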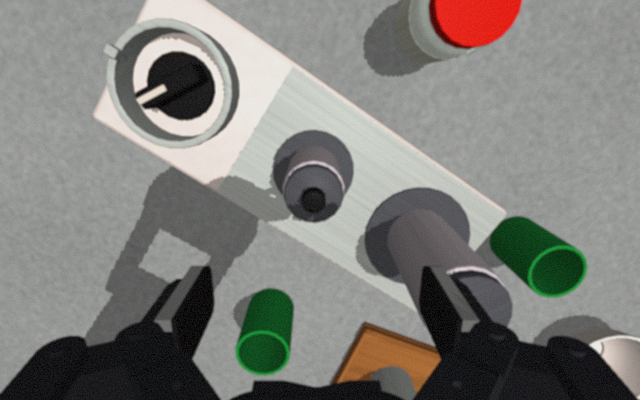

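The short canister stands at (316,180), centred on the small disc to within 1 mm. Next I move over the dial.

```bash
python3 -m inch '[{"fingers":0,"delta_pos":[0,2.5,-4],"twist":[0,0,0]},{"fingers":0,"delta_pos":[0,2.6,-4],"twist":[0,0,0]},{"fingers":0,"delta_pos":[0,2.6,-4],"twist":[0,0,0]},{"fingers":0,"delta_pos":[0,0,0],"twist":[0,0,0]},{"fingers":0,"delta_pos":[0,0,0],"twist":[0,0,0]}]'
python3 - <<'E'
from h import *
from plant import viewer
f=viewer.grab_frame("wrist"); np.savez("/tmp/w10.npz",**f)
cv2.imwrite("pics/w10.png",f["pixels"]); cv2.imwrite("pics/w10c.png",cv2.resize(f["pixels"][100:280,200:440],None,fx=3.3,fy=3.3,interpolation=cv2.INTER_CUBIC))
to([.6535,.137,.25],-65)
p=cloud(f).reshape(-1,3)
d=np.hypot(p[:,0]-.6535,p[:,1]-.137)
q=p[(d<.07)&(p[:,2]>.09)]; q=q[(abs(q[:,2]-.094)<.003)&(np.hypot(q[:,0]-.6535,q[:,1]-.137)>.035)]; print("collar",len(q),fitc(q))
b=p[(d<.04)&(abs(p[:,2]-.1)<.006)]; print("bar",len(b),cv2.minAreaRect((b[:,:2]*1000).astype(np.float32)),np.median(b,0))
E
```

```text
time: 23.7
tool_pos: [0.6515, 0.137, 0.2537]
tool_rot: [0.597, 0.377, 0.598, -0.378]
contact_force: [0.6, -0.1, -1.1]
gripper_width: 0.502
t23.75 pos [0.6517 0.1365 0.2541] shift cm [0.41 0.18 0.03] x [-0.002 -0.001 -1.   ] jaw deg -64.6 q [ 0.09  0.14  1.49 -0.    1.52  1.22] w 0.50
yaw world -0.4 => tool x twist 0.4 or -179.6
collar 2705 (array([0.65317374, 0.13790334, 0.04807446]), np.float64(0.0020130988821203785))
bar 1206 ((652.8035888671875, 137.7069091796875), (16.238067626953125, 55.83211135864258), 51.44348907470703) [0.65394136 0.13785189 0.09981608]
```

View pics/w10c.png

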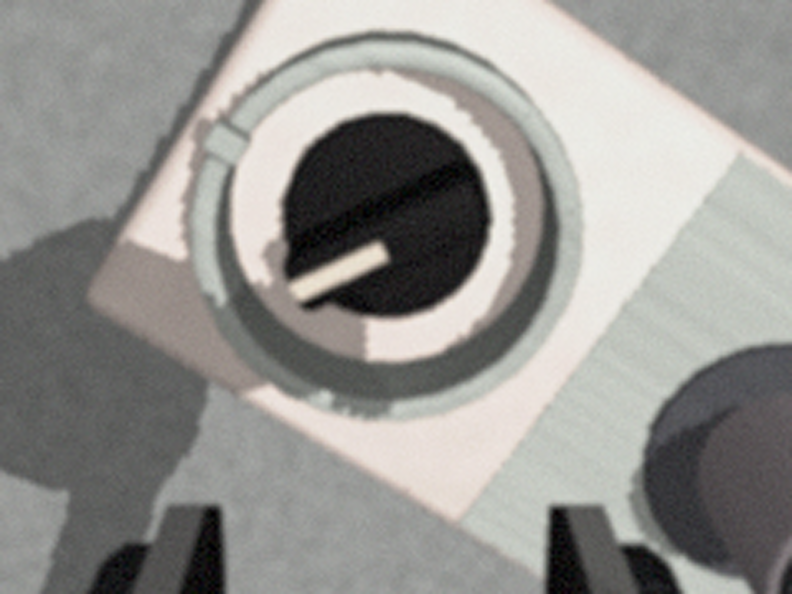

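The pointer runs from (388,250) to (293,290) in the crop, and the rib is at (227,143). I compute both angles from these points.

Run:
```python
from h import *
f=np.load("/tmp/w10.npz")
g=lambda x,y,z: ray(f,(x+.5)/3.3-.5+200,(y+.5)/3.3-.5+100,z)
a=g(388,250,.1);b=g(293,290,.1);r=g(227,143,.094)  
c=np.array([.653,.1378])
ang=lambda v:np.degrees(np.arctan2(v[1],v[0]))
print(a,b,r,"pointer world deg",ang((b-a)),ang(b[:2]-c),"rib",ang(r[:2]-c),np.linalg.norm(r[:2]-c))
p=cloud(f).reshape(-1,3); d=np.hypot(p[:,0]-.653,p[:,1]-.1378); q=p[(d<.04)&(abs(p[:,2]-.1)<.006)][:,:2]
u,s,v=np.linalg.svd(q-q.mean(0),full_matrices=False); print("bar",ang(v[0]))
```

```text
[0.65251604 0.13735167 0.1       ] [0.63218445 0.15509223 0.1       ] [0.65892151 0.18593797 0.094     ] pointer world deg 138.89331637660908 140.2823628881737 rib 82.98720920126478 0.04850080956402831
bar 140.9994823466245
```

The pointer is at 140.5° and the rib at about 82.5°, so the dial needs about 58° clockwise. I pre-turn the tool −115° at height, to keep joint 6 in range.

```bash
python3 -m inch '[{"fingers":0,"delta_pos":[0,0.2,0],"twist":[-10.5,0,0]},{"fingers":0,"delta_pos":[0,0,0],"twist":[-10.5,0,0]},{"fingers":0,"delta_pos":[0,0,0],"twist":[-10.5,0,0]},{"fingers":0,"delta_pos":[0,0,0],"twist":[-10.5,0,0]},{"fingers":0,"delta_pos":[0,0,0],"twist":[-10.5,0,0]}]'
python3 -m inch '[{"fingers":0,"delta_pos":[0,0,0],"twist":[-10.5,0,0]},{"fingers":0,"delta_pos":[0,0,0],"twist":[-10.5,0,0]},{"fingers":0,"delta_pos":[0,0,0],"twist":[-10.5,0,0]},{"fingers":0,"delta_pos":[0,0,0],"twist":[-10.5,0,0]},{"fingers":0,"delta_pos":[0,0,0],"twist":[-10.5,0,0]}]'
python3 -m inch '[{"fingers":0,"delta_pos":[0,0,0],"twist":[-10.5,0,0]},{"fingers":0,"delta_pos":[0,0,0],"twist":[0,0,0]},{"fingers":0,"delta_pos":[0,0,0],"twist":[0,0,0]}]'
python3 - <<'E'
from h import *
to([.653,.1378,.077],50.7)
E
```

```text
time: 24.38
tool_pos: [0.6539, 0.1365, 0.255]
tool_rot: [0.703, 0.073, 0.704, -0.073]
contact_force: [0.3, -0.2, 0.2]
gripper_width: 0.503
time: 25.0
tool_pos: [0.6539, 0.1365, 0.255]
tool_rot: [0.663, -0.246, 0.663, 0.246]
contact_force: [0.7, -0.6, -0.2]
gripper_width: 0.499
time: 25.38
tool_pos: [0.654, 0.1374, 0.2552]
tool_rot: [0.639, -0.303, 0.639, 0.303]
contact_force: [-0.6, -0.5, -0.6]
gripper_width: 0.5
t25.38 pos [0.654  0.1374 0.2552] shift cm [17.82  0.1  -0.02] x [-0. -0. -1.] jaw deg 50.7 q [ 0.1   0.14  1.48 -0.    1.52 -0.79] w 0.50
yaw world -0.0 => tool x twist 0.0 or -180.0
```

```bash
python3 -m inch '[{"fingers":0,"delta_pos":[5,0.1,0],"twist":[0,0,0]},{"fingers":0,"delta_pos":[5,0,0],"twist":[0,0,0]},{"fingers":0,"delta_pos":[3.5,0,0],"twist":[0,0,0]},{"fingers":0,"delta_pos":[0,0,0],"twist":[0,0,0]},{"fingers":0,"delta_pos":[0,0,0],"twist":[0,0,0]}]'
python3 - <<'E'
from h import *
to([.653,.1378,.077],50.7)
E
python3 -m inch '[{"fingers":0,"delta_pos":[2,0,0],"twist":[0,0,0]},{"fingers":0,"delta_pos":[1,0,0],"twist":[0,0,0]},{"fingers":0,"delta_pos":[1,0,0],"twist":[0,0,0]},{"fingers":0,"delta_pos":[0.2,0,0],"twist":[0,0,0]},{"fingers":0,"delta_pos":[0,0,0],"twist":[0,0,0]}]'
python3 - <<'E'
from h import *
from plant import viewer
f=viewer.grab_frame("side"); cv2.imwrite("pics/s2.png",cv2.resize(f["pixels"][130:270,220:400],None,fx=4,fy=4))
to([.653,.1378,.077],50.7)
E
```

```text
time: 26.0
tool_pos: [0.6543, 0.1388, 0.1223]
tool_rot: [0.639, -0.304, 0.638, 0.303]
contact_force: [-0.3, 0.1, 0.6]
gripper_width: 0.497
t26.00 pos [0.6543 0.1388 0.1223] shift cm [ 4.53  0.05 -0.17] x [ 0.003  0.    -1.   ] jaw deg 50.9 q [ 0.1   0.24  1.6   0.    1.31 -0.79] w 0.50
yaw world -0.2 => tool x twist 0.2 or -179.8
time: 26.62
tool_pos: [0.6533, 0.1389, 0.0782]
tool_rot: [0.638, -0.304, 0.638, 0.304]
contact_force: [-0.3, -1.2, 0.4]
gripper_width: 0.502
t26.68 pos [0.6535 0.1389 0.0786] shift cm [ 0.16 -0.03 -0.11] x [ 0.  0. -1.] jaw deg 50.9 q [ 0.1   0.28  1.62 -0.    1.24 -0.79] w 0.50
yaw world -0.2 => tool x twist 0.2 or -179.8
```

View pics/s2.png

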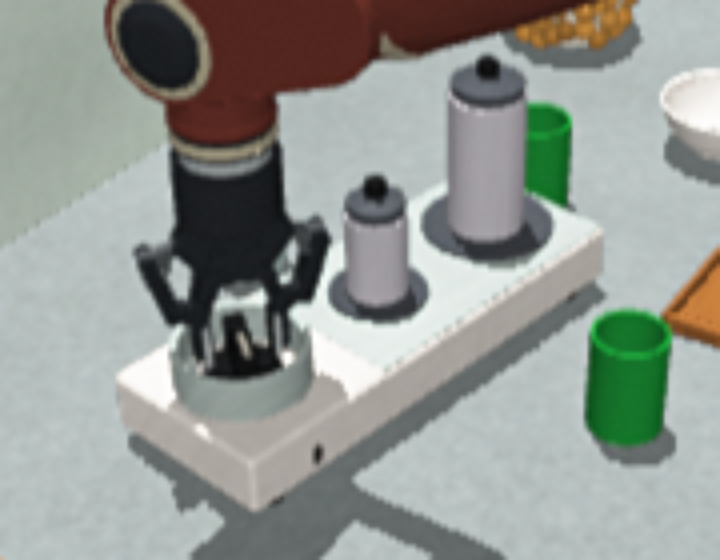

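The fingers straddle the bar inside the collar at about (240,345), touching nothing. The canisters stand on their discs. Now I close on the bar.

```bash
python3 -m inch '[{"fingers":-1,"delta_pos":[0,0,-0.1],"twist":[0,0,0]},{"fingers":-1,"delta_pos":[0,0,0],"twist":[0,0,0]},{"fingers":-1,"delta_pos":[0,0,0],"twist":[0,0,0]},{"fingers":-1,"delta_pos":[0,0,0],"twist":[0,0,0]},{"fingers":-1,"delta_pos":[0,0,0],"twist":[0,0,0]}]'
```

```text
time: 27.3
tool_pos: [0.6535, 0.1387, 0.0793]
tool_rot: [0.639, -0.304, 0.637, 0.304]
contact_force: [2.8, 4.5, 1.9]
gripper_width: 0.17
```

```bash
python3 -m inch '[{"fingers":-1,"delta_pos":[0,0,0],"twist":[8,0,0]},{"fingers":-1,"delta_pos":[0,0,0],"twist":[10,0,0]},{"fingers":-1,"delta_pos":[0,0,0],"twist":[10,0,0]}]'
python3 -m inch '[{"fingers":-1,"delta_pos":[0,0,0],"twist":[10,0,0]},{"fingers":-1,"delta_pos":[0,0,0],"twist":[10,0,0]},{"fingers":-1,"delta_pos":[0,0,0],"twist":[10,0,0]},{"fingers":-1,"delta_pos":[0,0,0],"twist":[0,0,0]},{"fingers":-1,"delta_pos":[0,0,0],"twist":[0,0,0]}]'
python3 - <<'E'
from h import *
to([.653,.1378,.077],-8)
E
```

```text
time: 27.68
tool_pos: [0.654, 0.1392, 0.0793]
tool_rot: [0.695, -0.138, 0.692, 0.139]
contact_force: [6.1, 5.5, 0.2]
gripper_width: 0.168
time: 28.3
tool_pos: [0.6546, 0.1393, 0.0793]
tool_rot: [0.708, 0.045, 0.704, -0.043]
contact_force: [6.9, 6.1, -0.6]
gripper_width: 0.168
t28.30 pos [0.6546 0.1393 0.0793] shift cm [ 0.23 -0.17 -0.14] x [ 0.005  0.003 -1.   ] jaw deg -7.1 q [0.1  0.28 1.62 0.   1.23 0.22] w 0.17
yaw world -0.9 => tool x twist 0.9 or -179.1
```

Now release, raise the tool, and check.

```bash
python3 -m inch '[{"fingers":-0.4,"delta_pos":[0,0,0],"twist":[0,0,0]},{"fingers":0,"delta_pos":[0,0,0],"twist":[0,0,0]},{"fingers":0,"delta_pos":[0,0,0],"twist":[0,0,0]},{"fingers":0,"delta_pos":[0,0,0],"twist":[0,0,0]}]'
python3 -m inch '[{"fingers":0,"delta_pos":[-2,0,0],"twist":[0,0,0]},{"fingers":0,"delta_pos":[-3,0,0],"twist":[0,0,0]},{"fingers":0,"delta_pos":[-5,0,0],"twist":[0,0,0]},{"fingers":0,"delta_pos":[-5,0,0],"twist":[0,0,0]},{"fingers":0,"delta_pos":[-3,0,0],"twist":[0,0,0]}]'
python3 -m inch '[{"fingers":0,"delta_pos":[0,0,0],"twist":[0,0,0]}]'
python3 - <<'E'
from h import *
from plant import viewer
f=viewer.grab_frame("wrist"); np.savez("/tmp/w11.npz",**f)
cv2.imwrite("pics/w11.png",f["pixels"])
p=cloud(f).reshape(-1,3); d=np.hypot(p[:,0]-.653,p[:,1]-.1378); q=p[(d<.04)&(abs(p[:,2]-.1)<.006)][:,:2]
u,s,v=np.linalg.svd(q-q.mean(0),full_matrices=False); a=np.degrees(np.arctan2(v[0][1],v[0][0]))%180; print("bar",a,"dial rad ~",np.radians(172-a))
f=viewer.grab_frame("top"); cv2.imwrite("pics/top2.png",cv2.resize(f["pixels"][130:290,220:440],None,fx=3.6,fy=3.6,interpolation=cv2.INTER_CUBIC))
f=viewer.grab_frame("side"); cv2.imwrite("pics/s3.png",f["pixels"])
E
```

```text
time: 28.8
tool_pos: [0.6523, 0.1378, 0.0781]
tool_rot: [0.706, 0.044, 0.706, -0.044]
contact_force: [0.0, -0.0, -0.7]
gripper_width: 0.499
time: 29.42
tool_pos: [0.6537, 0.1382, 0.2643]
tool_rot: [0.708, 0.044, 0.703, -0.043]
contact_force: [-0.3, 0.3, 0.1]
gripper_width: 0.503
time: 29.55
tool_pos: [0.6545, 0.1383, 0.2645]
tool_rot: [0.709, 0.044, 0.703, -0.043]
contact_force: [0.5, 0.4, -0.9]
gripper_width: 0.498
bar 82.88823210187476 dial rad ~ 1.5552937520952723
```

View pics/w11.png

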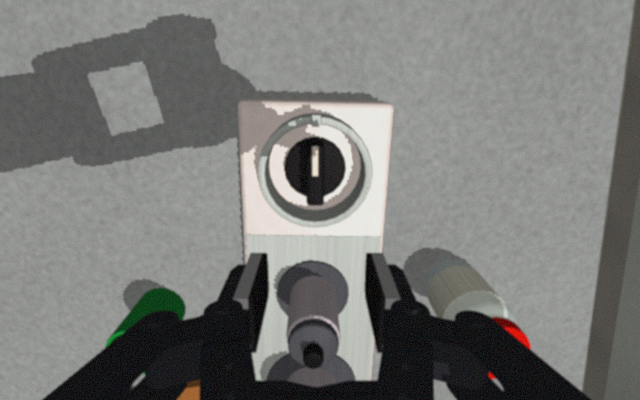

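View pics/top2.png

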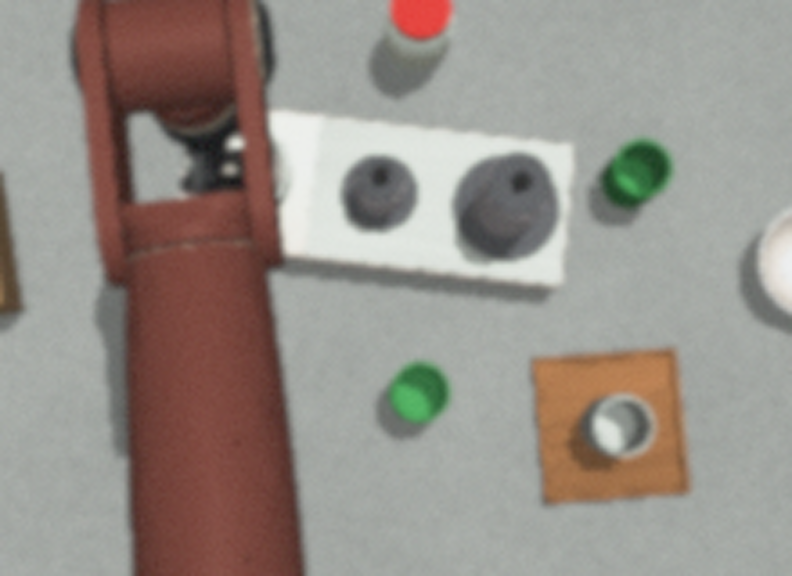

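View pics/s3.png

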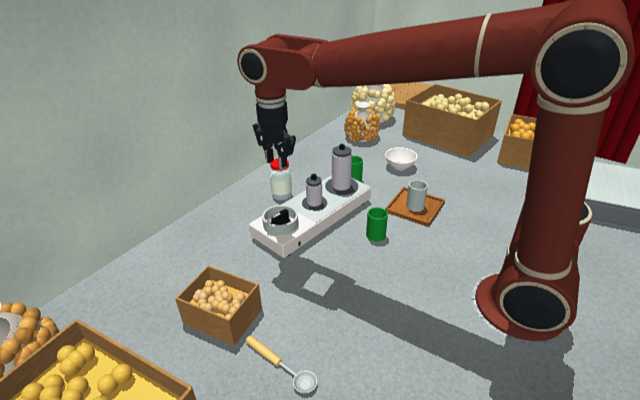

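The pointer at (316,160) in the wrist view aims at the rib at (318,120), which puts the dial at about 1.555 rad. The canisters stand upright on their discs and the cup stands in the tray. The robot touches nothing, so I hand the job in.

Run:
```python
from plant import manip
print(manip.job_done(), manip.state()["time"])
```

```text
the job is handed in; nothing more can be done
the job is handed in; nothing more can be done
```

The warmer is ready and the job is handed in. I moved the steel cup into the tray, stood the tall canister on the large disc and the short one on the small disc, then turned the dial about 58° clockwise in one grip. The clock read about 30 s at the last move.

What the last checks showed:
- **Cup:** upright in the tray, about 2–3 mm from its centre.
- **Canisters:** both upright, each within about 1 mm of its disc's centre.
- **Dial:** about 1.555 rad against the target of 1.57, with the pointer visibly at the rib.
- **Other things on the counter:** the bowl, jar, scoop, carton and both green cups looked unmoved in the pictures; I judged this by eye and did not measure it.
- **Robot:** raised clear of everything, with no contact force beyond noise.

No check failed. The camera and arm readings differed by up to about 2 mm, and the hand-in gave no verdict.

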